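Hold a rail carrier against the sprung stop

TASK

Set the black carrier astride the narrow raised rail, short of the sprung end stop and with its brass lock screw on the robot's side, then slide it gently along the rail against the stop until the stop's pointer stands in the green band, never reaching the red. Finish while still holding it there, seated on the rail and pressed with that steady force, so that a colleague can tighten the screw: do not let go. Leave the other things on the bench alone.

Things in the scene. Friction and masses are not known exactly. Their poses are not given: they have to be found in the camera images.
- carrier: Loose black saddle 50 mm long (own x), 46 wide (y), 0.25 kg, with a square aluminium post 24 x 24 mm on its middle to grip; 80 high in all. Origin: centre of underside. Upside-down U: two 8 mm skirts along x, z 0 to 16, channel 30 wide between them; plate z 16 to 30, post z 30 to 80. Front face x = +25 meets the stop. Starts upright on the worktop, own x within 50 degrees of the fixture's x.
- fixture: Fixed; place and yaw vary. Origin on the worktop, own x along the rail to the stop, z up, robot on the -y side. Base plate 290 x 70 x 8 mm; aluminium rail 24 wide, x -130 to +70, z 40 to 60, free room beside it. Grey stop housing x 85 to 145, 44 wide, top z 80. Carrier when seated: origin at y = 0, z = 44 mm, own x along the fixture's x.
- rail_top (a point): Point on the top face of the rail, on its centre line, at fixture x = -50 mm, z = 60 mm; a good place to set the carrier down, well short of the stop.
- plunger_face (a point): Centre of the front of the stop's black rubber pad (30 wide, 14 mm high) that the carrier meets; moves with the pad. At rest at fixture x = +50 mm, y = 0, z = 68; the seated carrier first touches it with its origin at fixture x = +25 mm.
- plunger (a joint): Travel of the sprung pad towards the housing, m: 0 at rest, grows as pressed, hard end at 0.026. Spring 600 N/m without preload. A black pointer on the housing's white top scale moves with it: green band = 0.008 to 0.016 (about 5 to 10 N), red begins at 0.021.
- lock_screw (a point): Outer end of the carrier's brass lock screw (head 14 mm across), at carrier x = 0, y = -37 mm, z = 8.5 mm; it must face the robot's side (fixture -y).
- spare_eyepiece: Bystander: black spare eyepiece, 35 x 35 x 52 mm; origin under its centre.
- objective_can: Bystander: black and blue screw canister, 34 x 34 x 50 mm; origin under its centre.
- rubber_stopper: Bystander: black rubber stopper, 22 x 22 x 25 mm; origin under its centre.
- screwdriver: Bystander: screwdriver with an orange handle, 17 x 126 x 15 mm, lying along its own y; origin under its centre.
Mind the look-alikes: they are no part of the job. Leave any blue look-alike of the carrier alone.

How it is judged:
By the outcome, as a careful person would: the job done as asked, in the order asked, and still so for the second after the job is handed in, while the arm keeps its last pose, push and grip.
It also fails if it takes over 45 s, if anything falls off the work surface, if the arm or the gripper's body presses on something with over 40 N, if the wrist force passes 120 N, or if a joint passes its speed limit or range.

ROBOT

A 6-joint arm with a two-finger parallel gripper is mounted at the origin on a cart in front of the work surface, level with it; the furniture and walls round the work are solid. World frame = base frame: x ahead of the robot, y to its left, z up, the work surface at z = 0. Lengths are in mm, angles in rad, forces in N, time in s.
With the tool pointing down it reaches from about 400 to 925 mm from the base axis. Payload 12.5 kg.
Tool frame: the origin (TCP) lies at the very end of the fingers, on their centre line; the grasp point (between the pads) lies 19 mm behind it (env.grip_point_offset is the distance from the TCP to the grasp point, in mm); z points along the fingers, y is the direction in which the jaws open and shut (so a half turn about z gives the same grasp; the last joint's range is limited). The gripper opens to 95 mm and grips with 3 to 60 N. Pads are 20 mm wide; open, the fingers measure 119 mm over their backs; the gripper's body (75 mm by 180 mm) begins 59 mm behind the grasp point.
Start: joints at [1.188, 0.491, 1.559, -0, 1.092, -0.106], TCP at [170.782, 601.232, 214.661] pointing down, gripper open.
Joint ranges: [-3.1, 3.1], [-0.84, 2.19], [0.05, 2.79], [-1.13, 4.28], [0.06, 2.93], [-2.69, 2.69]. Speed limits (rad/s): [2.22, 2.22, 2.79, 3.14, 3.14, 3.14].

INTERFACE

Orientations are given as [roll, pitch, yaw] about the fixed x, y, z axes, in that order (R = Rz(yaw) Ry(pitch) Rx(roll)).
In Python, from cell import env gives the robot as it stands.
- The arm moves only by the tool drive_tool, never from a script. Its argument "commands" is a list of rows, each an object of numbers: "dx", "dy", "dz": the shift along the world's x, y, z in mm; "yaw": the turn about the world's z in degrees. In form: [{"dx": .., "dy": .., "dz": .., "yaw": ..}, ...]. A call has 1 to 5 rows; each row shifts and turns the commanded pose from where the row before left it; what a row does not reach is not made up. A row lasts 1/12 s, in which the tool goes at most 41.7 mm and 7.16 degrees, less where a joint would pass 70% of its speed; a pose out of reach is approached as far as the arm can. A call with a gripper value outside its range is refused whole. "grip" is the opening, from 0 (shut) to 1 (fully open), set as the call begins (left out, the last holds). The fingers move at their own pace and stop on an object; the grip force is fixed at half the most. Time passes only in rows, so rows that do not move let the fingers close. It gives the time, the measured TCP pose, the force and the opening at its end, in the units of the state.
- env.state(): the state, without advancing time (a new reading comes with each control period).
- env.read_camera(name): name is "scene" or "top" or "wrist"; returns the picture (384x512x3 uint8, red, green, blue); there is no depth.
- env.calibration(name): a dict with "intrinsics" (3x3 intrinsics, pixels), "rvec" (rotation vector, rad) and "tvec" (3), from world to camera coordinates, as OpenCV has them. Camera axes: x right, y down, z forward; pixel columns grow to the right and rows downward; lengths in mm; the calibration is good to about 2 mm. A picture is of the moment at which its call begins: read the wrist's pose just before it. calibration takes no time and is no camera call; for the wrist camera it gives the pose at the moment of the call.
- env.job_done(): hands the job in, once; it reports no verdict.
Trained networks look in the newest picture that a camera, given by its name, has taken for a name from the list of things; names that differ only in an ending like _2 or _b are one class to them, and where a whole thing is asked for, a point or a joint stands for the part that bears it (a point fixed in the world has none). Each returns a list of dicts, best first, with "conf" (0 to 1); they miss things now and then, are a little off and sometimes report something else, mostly with a low value. They report only what shows in the picture. A call takes as long as a camera call. They do not tell look-alikes from the thing itself.
- env.trace(query, camera): "pixels" (384x512 bool, what is visible of it) and "pixel" ([column, row] in pixels, amid what is visible of it).
- env.place_of(query, camera): "pixel" ([column, row] in pixels: a listed point, or the origin of a listed thing).
The state is a dict: "t": time; "joints": joint angles; "qvel": joint speeds; "tau": joint torques, N m; "eef_pos": TCP position; "tcp_rot": TCP orientation; "ft_force": force on the tool from outside, world axes, zero at the start; "moment": the same for the moment, N m; "opening": opening from 0.0 (shut) to 1.0 (fully open).
Only numpy, scipy, OpenCV 4.12 (cv2) and the standard library are available. Lean on these libraries where they do the work, as an engineer would, in place of code of your own. Each camera call takes 0.05 s, during which the arm holds its last target.

## Working session

There is one attempt and no reset: what is moved stays moved. The work goes in short steps, Python scripts to look and compute and a tool call to move; the robot and the scene stay as the last step left them, time stands still between calls to the robot, and variables do not carry over. Pictures are saved under pics/ and viewed, and the job is handed in when it is done.

Besides the shell and the picture viewer there is one more tool, called after "Request:" as name(argument=value, ...) on one line, values as JSON. drive_tool: Moves the arm, as the interface text tells. Its arguments: {"type":"object","properties":{"commands":{"type":"array"},"grip":{"type":"number"}},"required":["commands"]}

```bash
mkdir -p pics; ls; cat > h.py <<'E'
import numpy as np, cv2
from cell import env
def snap(n,f,scale=1,crop=None):
    im=env.read_camera(n); o=im[...,::-1]
    if crop: o=o[crop[1]:crop[3],crop[0]:crop[2]]
    if scale!=1:o=cv2.resize(o,None,fx=scale,fy=scale,interpolation=cv2.INTER_CUBIC)
    cv2.imwrite('pics/'+f,o); return im
def cal(n):
    c=env.calibration(n); K=np.array(c['intrinsics']);R=cv2.Rodrigues(np.array(c['rvec'],float))[0];t=np.array(c['tvec'],float).ravel();return K,R,t
def ray(n,p):
    K,R,t=cal(n); d=R.T@np.linalg.inv(K)@np.array([p[0],p[1],1.]); return -R.T@t,d
def at_z(n,p,z):
    o,d=ray(n,p); return o+d*(z-o[2])/d[2]
def proj(n,P):
    K,R,t=cal(n); q=(K@(R@np.atleast_2d(P).T+t[:,None])); return (q[:2]/q[2]).T
E
python3 - <<'E'
from h import *
np.set_printoptions(precision=1,suppress=True)
for n in ['scene','top','wrist']:
    snap(n,n+'0.png',1.5)
    K,R,t=cal(n);print(n,-R.T@t,K[0,0])
    for q in ['carrier','fixture','rail_top','plunger_face','lock_screw']:
        try:
            for r in env.place_of(q,n): print(n,q,r['conf'],r['pixel'])
        except Exception as e: print(n,q,e)
print(env.state())
E
```

```text
pics
scene [ -99.  -557.3  762.9] 401.3864643437284
scene carrier 0.94 [195.2, 188.8]
scene carrier 0.79 [204.3, 216.2]
scene carrier 0.17 [358.3, 235.9]
scene fixture 0.73 [274.2, 199.2]
scene rail_top 0.71 [258.1, 175.6]
scene plunger_face 0.62 [289.8, 187.0]
scene lock_screw 0.82 [201.6, 195.5]
scene lock_screw 0.63 [191.9, 228.3]
top [ 452.6 -188.5 1052.1] 424.5072334962069
top carrier 0.72 [204.5, 232.5]
top carrier 0.66 [170.6, 198.2]
top fixture 0.59 [253.5, 163.8]
top rail_top 0.9 [234.2, 164.0]
top plunger_face 0.57 [352.4, 165.9]
top plunger_face 0.49 [279.3, 160.2]
top lock_screw 0.6 [186.5, 204.4]
top lock_screw 0.46 [339.9, 221.2]
wrist [105.  619.8 385.6] 271.3804257660424
{'t': 0.9, 'joints': array([ 1.2,  0.5,  1.6, -0. ,  1.1, -0.1]), 'qvel': array([-0., -0.,  0., -0., -0., -0.]), 'tau': array([  0. , -61.2, -25.8,   0.1,   0. ,  -0. ]), 'eef_pos': array([170.8, 601.2, 214.7]), 'tcp_rot': array([3.1, 0. , 2.9]), 'ft_force': array([0.6, 0.2, 0.3]), 'moment': array([-0., -0.,  0.]), 'opening': 0.9952552653963573}
```

View pics/scene0.png

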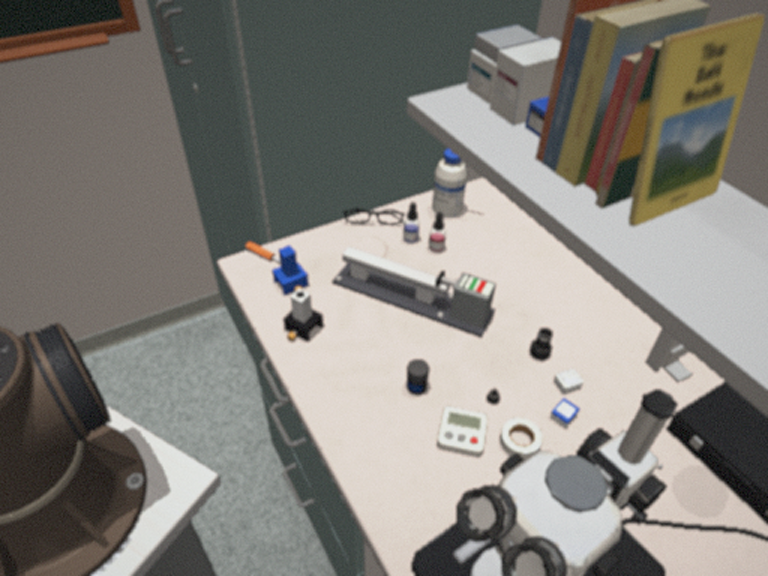

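View pics/top0.png

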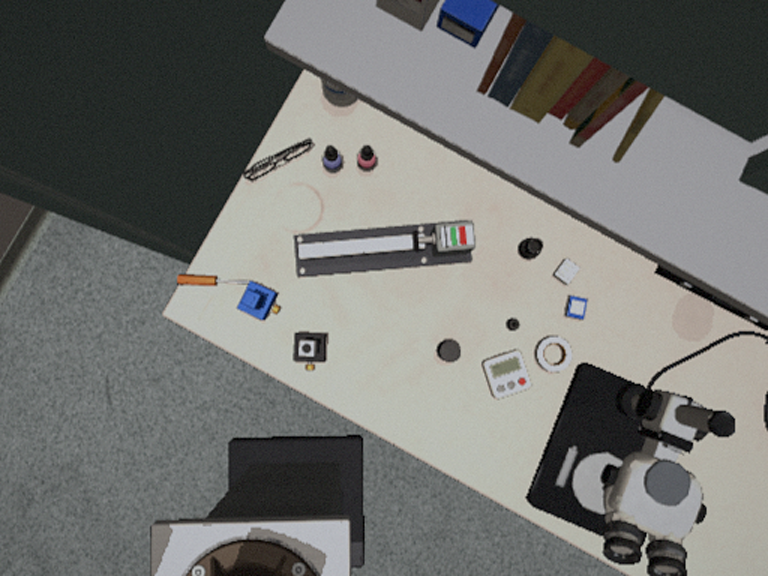

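In top (512-px scale) the two candidates are the black carrier with aluminium post at (207,232) and the blue look-alike at (172,200). The black one fits. I'll confirm it in an enlarged crop and measure it.

```bash
python3 - <<'E'
from h import *
np.set_printoptions(precision=1,suppress=True)
im=env.read_camera('top')[...,::-1]
a=cv2.resize(im[215:255,185:235],None,fx=12,fy=12,interpolation=cv2.INTER_CUBIC)
b=cv2.resize(im[140:190,190:325],None,fx=5.9,fy=5.9,interpolation=cv2.INTER_CUBIC)
cv2.imwrite('pics/a.png',a);cv2.imwrite('pics/b.png',b)
for q in ['carrier','fixture','plunger']:
    for r in env.trace(q,'top'):
        m=r['pixels'];print(q,r['conf'],r['pixel'],m.sum(),cv2.minAreaRect(np.argwhere(m)[:,::-1].astype(np.float32)))
for q in ['lock_screw','carrier','rail_top','plunger_face']:
    z={'lock_screw':8.5,'carrier':0,'rail_top':60,'plunger_face':68}[q]
    for r in env.place_of(q,'top'):print(q,r['conf'],r['pixel'],at_z('top',r['pixel'],z))
    for r in env.place_of(q,'scene'):print(' sc',q,r['conf'],r['pixel'],at_z('scene',r['pixel'],z))
E
```

```text
carrier 0.8 [169.0, 199.7] 442 ((173.30001831054688, 201.40000915527344), (25.93838882446289, 20.124608993530273), 26.56505012512207)
carrier 0.73 [202.8, 231.0] 436 ((205.83628845214844, 233.95578002929688), (21.086523056030273, 24.279438018798828), 3.814074993133545)
carrier 0.61 [254.6, 163.7] 3330 ((256.11614990234375, 165.557861328125), (28.191221237182617, 120.1078872680664), 85.060791015625)
fixture 0.63 [255.2, 167.0] 3348 ((256.2722473144531, 165.52755737304688), (28.720539093017578, 119.96590423583984), 84.73760223388672)
lock_screw 0.72 [204.8, 247.4] [387.6 -95.7   8.5]
lock_screw 0.67 [183.7, 204.5] [493.  -45.1   8.5]
lock_screw 0.2 [250.0, 162.4] [ 594.6 -209.3    8.5]
 sc lock_screw 0.82 [201.6, 195.5] [488.3 -53.5   8.5]
 sc lock_screw 0.63 [191.9, 228.3] [ 382.7 -101.3    8.5]
carrier 0.97 [175.0, 202.7] [498.1 -22.5   0. ]
carrier 0.62 [209.2, 232.8] [ 422.6 -106.1    0. ]
carrier 0.5 [276.0, 162.5] [ 594.7 -274.4    0. ]
 sc carrier 0.94 [195.2, 188.8] [506.9 -17.4   0. ]
 sc carrier 0.79 [204.3, 216.2] [437.3 -98.5   0. ]
 sc carrier 0.17 [358.3, 235.9] [ 581.8 -460.4    0. ]
rail_top 0.7 [236.8, 164.8] [ 582.4 -177.2   60. ]
rail_top 0.47 [207.2, 248.6] [ 387.9 -105.8   60. ]
 sc rail_top 0.71 [258.1, 175.6] [ 585.8 -170.    60. ]
plunger_face 0.54 [275.0, 161.2] [ 588.6 -266.6   68. ]
 sc plunger_face 0.62 [289.8, 187.0] [ 582.8 -264.4   68. ]
```

View pics/a.png

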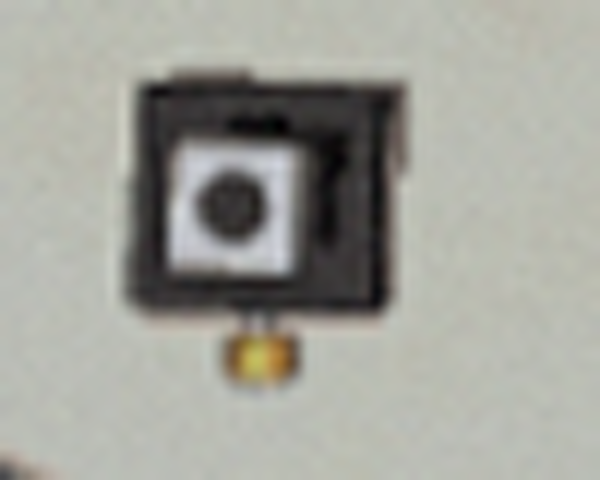

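View pics/b.png

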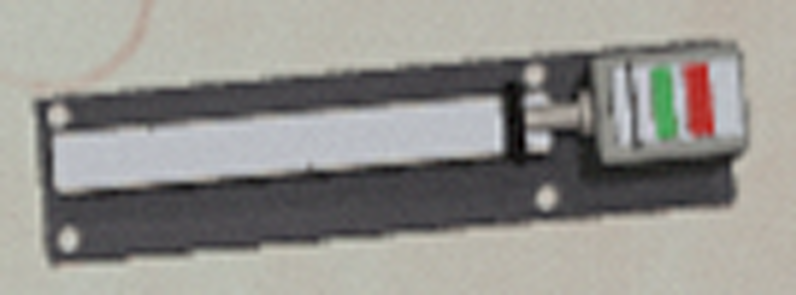

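The crop confirms the black body, aluminium post and brass screw pointing to the robot's side (−x).

```bash
python3 - <<'E'
from h import *
np.set_printoptions(precision=1,suppress=True)
fa=lambda u,v:(185+(u+.5)/12-.5,215+(v+.5)/12-.5)
fb=lambda u,v:(190+(u+.5)/5.9-.5,140+(v+.5)/5.9-.5)
P=[at_z('top',fa(*c),80) for c in [(170,140),(300,137),(296,276),(167,270)]]
print('post',np.array(P),np.mean(P,0))
for p,q in [(0,1),(3,2),(0,3),(1,2)]:
    d=P[q]-P[p];print(np.linalg.norm(d),np.degrees(np.arctan2(d[1],d[0])))
Q=[at_z('top',fa(*c),30) for c in [(140,88),(392,85),(385,308),(133,308)]]
print('plate',np.array(Q),np.mean(Q,0))
for p,q in [(0,1),(3,2),(0,3),(1,2)]:
    d=Q[q]-Q[p];print(np.linalg.norm(d),np.degrees(np.arctan2(d[1],d[0])))
print('screw',at_z('top',fa(261,358),8.5))
L=[at_z('top',fb(*c),60) for c in [(53,133),(57,192),(503,97),(505,155)]]
print('rail',np.array(L));l=(L[0]+L[1])/2;r=(L[2]+L[3])/2;d=r-l
print(l,r,np.linalg.norm(d),np.degrees(np.arctan2(d[1],d[0])))
B=[at_z('top',fb(*c),8) for c in [(37,98),(50,263),(735,203)]]
print('base',np.array(B));d=B[2]-B[1];print(np.linalg.norm(d),np.degrees(np.arctan2(d[1],d[0])),(B[0]+B[2])/2)
H=[at_z('top',fb(*c),80) for c in [(594,55),(738,42),(747,145),(604,160)]];print('hous',np.array(H),np.mean(H,0))
for p,q in [(0,1),(3,2)]:
    d=H[q]-H[p];print(np.linalg.norm(d),np.degrees(np.arctan2(d[1],d[0])))
# wrist check
print(env.state()['tcp_rot'],env.state()['eef_pos'])
K,R,t=cal('wrist');print(-R.T@t,R)
E
```

```text
post [[ 440.2  -88.7   80. ]
 [ 440.4 -113.3   80. ]
 [ 414.1 -112.3   80. ]
 [ 415.7  -87.9   80. ]] [ 427.6 -100.5   80. ]
24.62928666276024 -89.65186830585162
24.431599806213764 -93.6615996552562
24.564544535792642 178.17426787666403
26.282188852223147 177.75460433233474
plate [[ 450.1  -77.6   30. ]
 [ 449.8 -127.9   30. ]
 [ 405.5 -126.    30. ]
 [ 406.4  -75.9   30. ]] [ 427.9 -101.8   30. ]
50.238832830985295 -90.27845344380529
50.09928866895443 -91.01438746848301
43.71752597993518 177.69606423082874
44.36584783099252 177.5400015869189
screw [394.8 -99.4   8.5]
rail [[ 589.9  -87.6   60. ]
 [ 566.3  -89.    60. ]
 [ 602.  -267.1   60. ]
 [ 578.6 -267.4   60. ]]
[578.1 -88.3  60. ] [ 590.3 -267.3   60. ] 179.41100088912572 -86.11069087189877
base [[ 612.   -75.8    8. ]
 [ 542.6  -80.6    8. ]
 [ 563.6 -368.     8. ]]
288.1798776897439 -85.81177647289877 [ 587.8 -221.9    8. ]
hous [[ 615.1 -301.6   80. ]
 [ 619.5 -358.4   80. ]
 [ 578.7 -360.9   80. ]
 [ 573.6 -304.6   80. ]] [ 596.7 -331.4   80. ]
57.0010375466087 -85.55757683516948
56.5478842976929 -84.79345411666839
[ 3.1 -0.   2.9] [170.8 601.2 214.7]
[105.  619.8 385.6] [[ 0.3  1.   0. ]
 [ 0.9 -0.3  0.2]
 [ 0.2 -0.1 -1. ]]
```

Request:
drive_tool(commands=[{"dx":24,"dy":-30,"yaw":3},{"dx":24,"dy":-30,"yaw":3},{"dx":24,"dy":-30,"yaw":3},{"dx":24,"dy":-30,"yaw":3},{"dx":24,"dy":-30}])

```text
invalid input
```

Request:
drive_tool(commands=[{"dx":24,"dy":-30},{"dx":24,"dy":-30},{"dx":24,"dy":-30},{"dx":24,"dy":-30},{"dx":24,"dy":-30}])

```text
invalid input
```

Request:
drive_tool(commands=[{"dx":20,"dy":-35},{"dx":10,"dy":-35},{"dx":0,"dy":-35},{"dx":0,"dy":-35},{"dx":0,"dy":-35}])

```text
invalid input
```

Request:
drive_tool(commands=[{"dx":0,"dy":-35},{"dx":0,"dy":-35},{"dx":0,"dy":-35},{"dx":0,"dy":-35},{"dx":0,"dy":0}])

```text
invalid input
```

Request:
drive_tool(commands=[{"dx":24,"dy":-30,"dz":0,"yaw":3},{"dx":24,"dy":-30,"dz":0,"yaw":3},{"dx":24,"dy":-30,"dz":0,"yaw":3},{"dx":24,"dy":-30,"dz":0,"yaw":3},{"dx":24,"dy":-30,"dz":0,"yaw":0}])

```text
t: 1.92
eef_pos: [291.5, 449.8, 214.8]
tcp_rot: [3.141, 0.0, 3.078]
ft_force: [0.9, 0.1, 0.7]
opening: 1.002
```

Request:
drive_tool(commands=[{"dx":24,"dy":-30,"dz":0,"yaw":2},{"dx":24,"dy":-30,"dz":0,"yaw":0},{"dx":24,"dy":-30,"dz":0,"yaw":0},{"dx":24,"dy":-30,"dz":0,"yaw":0},{"dx":20,"dy":-32,"dz":0,"yaw":0}])

```text
t: 2.33
eef_pos: [408.1, 297.8, 214.9]
tcp_rot: [3.141, 0.001, 3.109]
ft_force: [0.1, 0.5, -0.9]
opening: 1.002
```

Request:
drive_tool(commands=[{"dx":10,"dy":-35,"dz":0,"yaw":0},{"dx":10,"dy":-35,"dz":0,"yaw":0},{"dx":0,"dy":-35,"dz":0,"yaw":0},{"dx":0,"dy":-35,"dz":0,"yaw":0},{"dx":0,"dy":-35,"dz":0,"yaw":0}])

```text
t: 2.75
eef_pos: [426.6, 122.6, 214.7]
tcp_rot: [3.141, 0.0, 3.109]
ft_force: [1.3, 0.1, 0.1]
opening: 1.0
```

Request:
drive_tool(commands=[{"dx":0,"dy":-35,"dz":0,"yaw":0},{"dx":0,"dy":-35,"dz":0,"yaw":0},{"dx":0,"dy":-35,"dz":0,"yaw":0},{"dx":0,"dy":-35,"dz":0,"yaw":0},{"dx":0,"dy":-35,"dz":0,"yaw":0}])

```text
t: 3.17
eef_pos: [426.5, -52.5, 214.9]
tcp_rot: [-3.142, 0.001, 3.109]
ft_force: [1.2, -0.3, 0.2]
opening: 1.0
```

Request:
drive_tool(commands=[{"dx":1,"dy":-30,"dz":-20,"yaw":0},{"dx":0,"dy":-18.5,"dz":-40,"yaw":0},{"dx":0,"dy":0,"dz":-25,"yaw":0},{"dx":0,"dy":0,"dz":0,"yaw":0}])

```text
t: 3.5
eef_pos: [426.0, -98.7, 128.5]
tcp_rot: [3.139, -0.006, 3.107]
ft_force: [-0.5, 0.5, 0.3]
opening: 1.0
```

```bash
python3 - <<'E'
from h import *
np.set_printoptions(precision=1,suppress=True)
s=env.state();print(s['eef_pos'],s['tcp_rot'],s['joints'])
c=s['eef_pos']
im=snap('wrist','w1.png')
o=im[...,::-1].copy()
# predicted model
yaw=np.radians(-91.5);R=np.array([[np.cos(yaw),-np.sin(yaw),0],[np.sin(yaw),np.cos(yaw),0],[0,0,1]])
def box(hx,hy,z,col):
    P=np.array([[hx,hy,z],[-hx,hy,z],[-hx,-hy,z],[hx,-hy,z]])@R.T+[427.7,-101,0]
    cv2.polylines(o,[np.round(proj('wrist',P)*8).astype(np.int32)],True,col,1,cv2.LINE_AA,3)
box(12,12,80,(0,0,255));box(25,23,30,(0,255,0))
cv2.imwrite('pics/w1o.png',cv2.resize(o,None,fx=1.5,fy=1.5))
E
```

```text
[426.  -98.7 128.5] [ 3.1 -0.   3.1] [-0.4  0.4  2.1  0.   0.7 -1.9]
```

View pics/w1o.png

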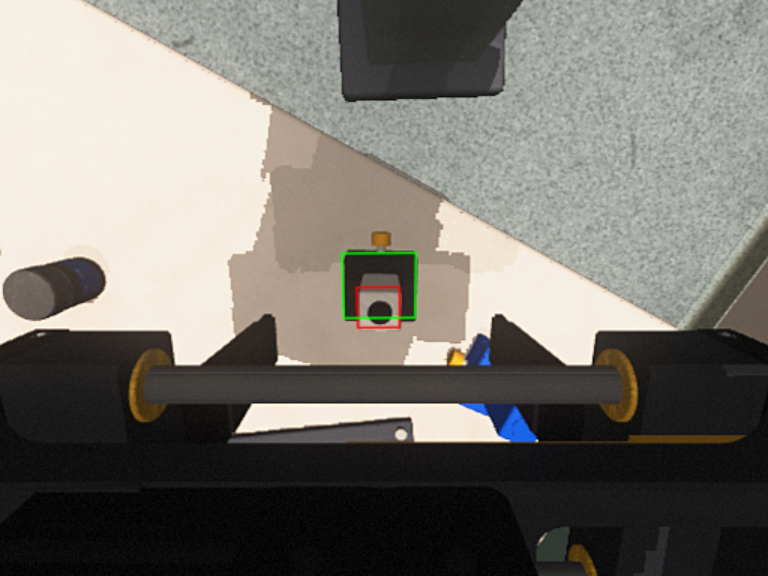

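Request:
drive_tool(commands=[{"dx":1,"dy":0,"dz":-35,"yaw":0},{"dx":0,"dy":0,"dz":-35,"yaw":0},{"dx":0,"dy":0,"dz":-15,"yaw":0},{"dx":0,"dy":0,"dz":-6,"yaw":0},{"dx":0,"dy":0,"dz":0,"yaw":0}])

```text
t: 3.97
eef_pos: [429.3, -97.9, 41.2]
tcp_rot: [3.141, -0.0, 3.11]
ft_force: [1.0, -0.8, -0.7]
opening: 1.001
```

Request:
drive_tool(commands=[{"dx":0,"dy":0,"dz":0,"yaw":0},{"dx":0,"dy":0,"dz":0,"yaw":0},{"dx":0,"dy":0,"dz":0,"yaw":0},{"dx":0,"dy":0,"dz":0,"yaw":0},{"dx":0,"dy":0,"dz":0,"yaw":0}], grip=0.0)

```text
t: 4.38
eef_pos: [429.1, -98.3, 41.5]
tcp_rot: [-3.141, 0.001, 3.109]
ft_force: [0.0, -0.6, 0.5]
opening: 0.709
```

Request:
drive_tool(commands=[{"dx":0,"dy":-2.5,"dz":-3,"yaw":0},{"dx":0,"dy":0,"dz":0,"yaw":0},{"dx":0,"dy":0,"dz":0,"yaw":0},{"dx":0,"dy":0,"dz":0,"yaw":0},{"dx":0,"dy":0,"dz":0,"yaw":0}])

```text
t: 4.8
eef_pos: [428.8, -100.8, 37.8]
tcp_rot: [3.141, -0.0, 3.109]
ft_force: [0.3, -0.2, -0.1]
opening: 0.358
```

Request:
drive_tool(commands=[{"dx":0,"dy":0,"dz":0,"yaw":0},{"dx":0,"dy":0,"dz":0,"yaw":0},{"dx":0,"dy":0,"dz":0,"yaw":0},{"dx":0,"dy":0,"dz":0,"yaw":0},{"dx":0,"dy":0,"dz":0,"yaw":0}])

```text
t: 5.22
eef_pos: [428.7, -100.7, 37.8]
tcp_rot: [3.141, -0.0, 3.109]
ft_force: [0.1, -0.5, -0.4]
opening: 0.25
```

Request:
drive_tool(commands=[{"dx":0,"dy":0,"dz":15,"yaw":0},{"dx":0,"dy":0,"dz":30,"yaw":0},{"dx":0,"dy":0,"dz":30,"yaw":0},{"dx":0,"dy":0,"dz":15,"yaw":0},{"dx":0,"dy":0,"dz":0,"yaw":0}])

```text
t: 5.63
eef_pos: [429.8, -101.1, 130.3]
tcp_rot: [-3.14, 0.004, 3.109]
ft_force: [0.4, -0.0, -2.5]
opening: 0.252
```

Request:
drive_tool(commands=[{"dx":20,"dy":-9,"dz":0,"yaw":2},{"dx":35,"dy":-15,"dz":0,"yaw":2},{"dx":35,"dy":-15,"dz":0,"yaw":2},{"dx":35,"dy":-15,"dz":0,"yaw":0},{"dx":20,"dy":-9,"dz":0,"yaw":0}])

```text
t: 6.05
eef_pos: [576.4, -165.1, 126.0]
tcp_rot: [3.142, 0.0, -3.069]
ft_force: [-0.8, 0.4, -3.2]
opening: 0.249
```

Request:
drive_tool(commands=[{"dx":10,"dy":-5,"dz":0,"yaw":0},{"dx":0,"dy":0,"dz":0,"yaw":0},{"dx":0,"dy":0,"dz":0,"yaw":0}])

```text
t: 6.3
eef_pos: [582.9, -168.4, 125.8]
tcp_rot: [3.14, -0.003, -3.069]
ft_force: [-0.8, 0.1, -3.9]
opening: 0.25
```

```bash
cat > look.py <<'E'
from h import *
import sys
np.set_printoptions(precision=2,suppress=True)
tag=sys.argv[1]
s=env.state();print(s['eef_pos'],s['tcp_rot'],s['ft_force'],s['opening'])
e=s['eef_pos'];j=s['tcp_rot'][2]-np.pi/2; cy=j+np.pi
F=np.array([587.5,-219,0]);fy=np.radians(-86)
def Rz(a): return np.array([[np.cos(a),-np.sin(a),0],[np.sin(a),np.cos(a),0],[0,0,1]])
cz=e[2]-37.8
for n in ['wrist','top','scene']:
    o=snap(n,f'{tag}_{n}_raw.png')[...,::-1].copy()
    sc=4; off=(0,0)
    def pl(P,R,T,col):
        P=np.array(P)@R.T+T; cv2.polylines(O,[np.round(((proj(n,P)+.5)*sc-.5-np.array(off)*sc)*8).astype(np.int32)],True,col,1,cv2.LINE_AA,3)
    c=proj(n,[[e[0],e[1],60]])[0]
    w=(170,120) if n=='wrist' else (95,70)
    sc=2.3 if n=='wrist' else 4
    x0=int(np.clip(c[0]-w[0],0,512-2*w[0]));y0=int(np.clip(c[1]-w[1],0,384-2*w[1]));off=(x0,y0)
    O=cv2.resize(o[y0:y0+2*w[1],x0:x0+2*w[0]],None,fx=sc,fy=sc,interpolation=cv2.INTER_CUBIC)
    RC=Rz(cy);T=np.array([e[0],e[1],cz])
    q=lambda a,b,y0,y1,z:[[a,y0,z],[b,y0,z],[b,y1,z],[a,y1,z]]
    pl(q(-25,25,-23,23,30),RC,T,(0,255,0)); pl(q(-12,12,-12,12,80),RC,T,(0,0,255)); pl(q(-25,25,-23,23,0),RC,T,(0,160,0))
    pl(q(-130,70,-12,12,60),Rz(fy),F,(255,0,255)); pl(q(85,145,-22,22,80),Rz(fy),F,(255,0,0)); pl(q(-145,145,-35,35,8),Rz(fy),F,(255,255,0))
    cv2.imwrite(f'pics/{tag}_{n}.png',O)
d=Rz(fy).T@(np.array([e[0],e[1],0])-F);print('fixture xy',d[:2],'yaw err',np.degrees(cy-fy))
E
python3 look.py h1
```

```text
[ 582.92 -168.45  125.78] [ 3.14 -0.   -3.07] [-0.81  0.05 -3.87] 0.24989234574257144
fixture xy [-50.75  -1.04] yaw err 0.1338382055001314
```

View pics/h1_wrist.png

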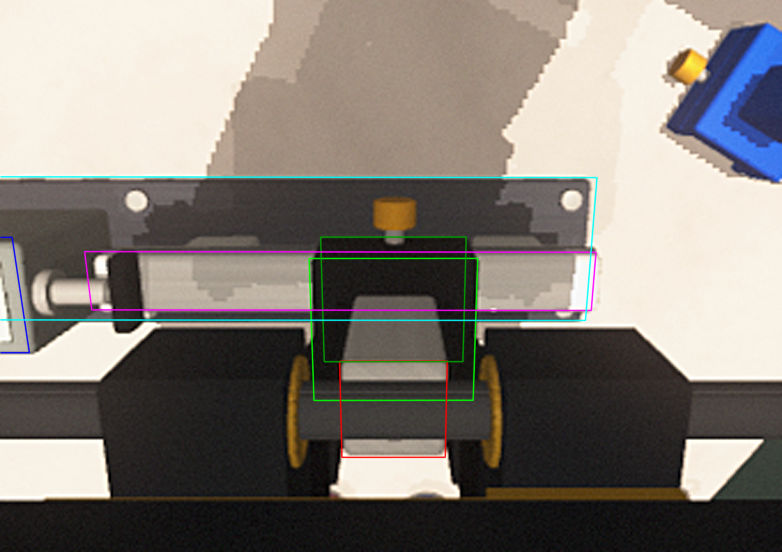

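View pics/h1_top.png

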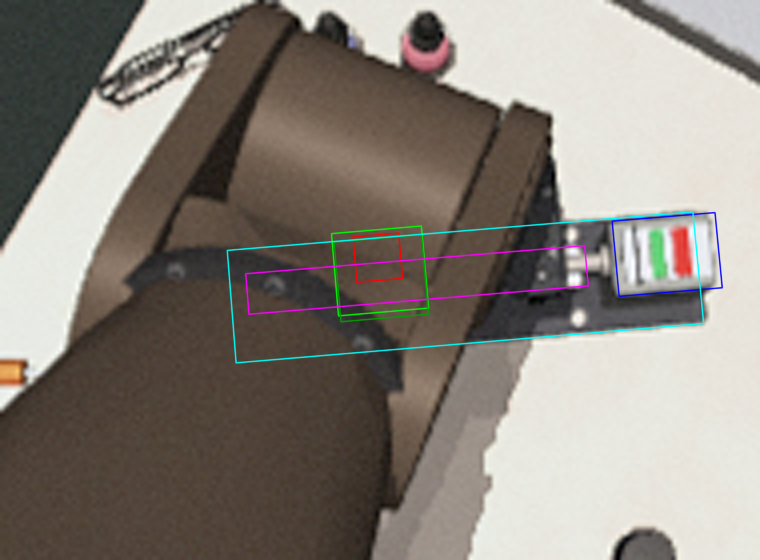

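View pics/h1_scene.png

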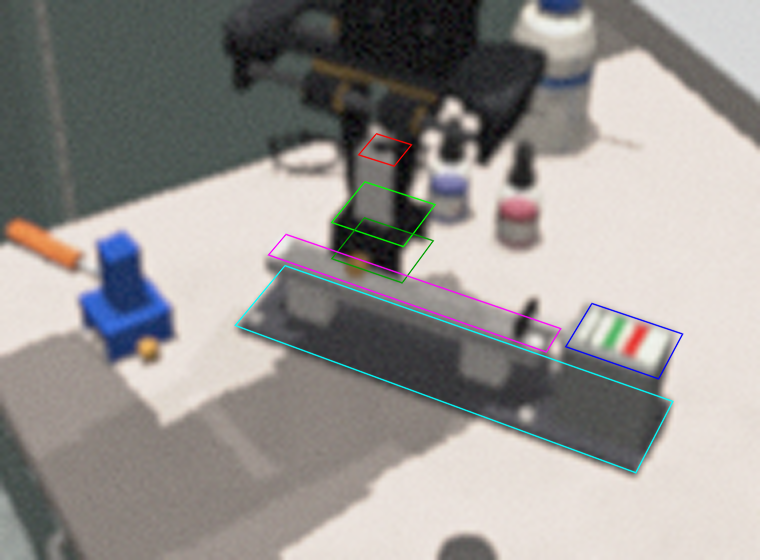

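```bash
python3 - <<'E'
from h import *
im=cv2.imread('pics/h1_wrist.png');print(im.shape)
a=cv2.resize(im[185:345,290:640],None,fx=2.25,fy=2.25,interpolation=cv2.INTER_CUBIC);cv2.imwrite('pics/h1z.png',a)
E
```

```text
(552, 782, 3)
```

View pics/h1z.png

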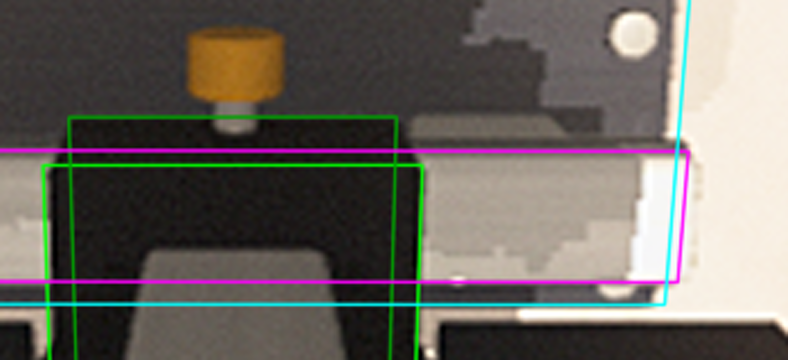

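Request:
drive_tool(commands=[{"dx":1,"dy":0,"dz":-15,"yaw":0},{"dx":0,"dy":0,"dz":-8,"yaw":0},{"dx":0,"dy":0,"dz":-3,"yaw":0},{"dx":0,"dy":0,"dz":0,"yaw":0},{"dx":0,"dy":0,"dz":0,"yaw":0}])

```text
t: 6.87
eef_pos: [584.7, -168.7, 102.0]
tcp_rot: [3.141, -0.0, -3.069]
ft_force: [-0.9, -0.4, -3.2]
opening: 0.25
```

Request:
drive_tool(commands=[{"dx":0,"dy":0,"dz":-2,"yaw":0},{"dx":0,"dy":0,"dz":-2,"yaw":0},{"dx":0,"dy":0,"dz":-1,"yaw":0},{"dx":0,"dy":0,"dz":0,"yaw":0}])

```text
t: 7.2
eef_pos: [584.7, -168.7, 96.7]
tcp_rot: [3.141, -0.0, -3.069]
ft_force: [-0.3, 0.4, -3.1]
opening: 0.253
```

No contact at the rail-top level (underside at ~59 mm), so it appears to be astride. I'll keep going down slowly.

Request:
drive_tool(commands=[{"dx":0,"dy":0,"dz":-2,"yaw":0},{"dx":0,"dy":0,"dz":-2,"yaw":0},{"dx":0,"dy":0,"dz":-2,"yaw":0},{"dx":0,"dy":0,"dz":0,"yaw":0}])

```text
t: 7.53
eef_pos: [584.6, -168.7, 90.4]
tcp_rot: [3.141, -0.001, -3.069]
ft_force: [0.2, -0.3, -3.5]
opening: 0.249
```

```bash
python3 look.py h2; python3 - <<'E'
from h import *
a=cv2.imread('pics/h2_wrist_raw.png');cv2.imwrite('pics/h2z.png',cv2.resize(a[90:250,140:340],None,fx=3.7,fy=3.7,interpolation=cv2.INTER_CUBIC))
E
```

```text
[ 584.6  -168.69   90.35] [ 3.14 -0.   -3.07] [ 0.17 -0.29 -3.52] 0.24892178178601626
fixture xy [-50.39   0.62] yaw err 0.1384497021921285
```

View pics/h2z.png

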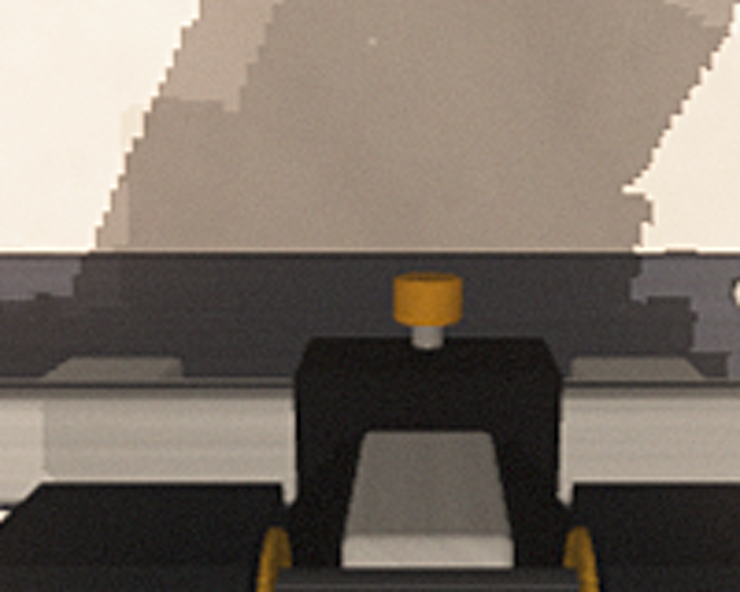

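View pics/h2_scene.png

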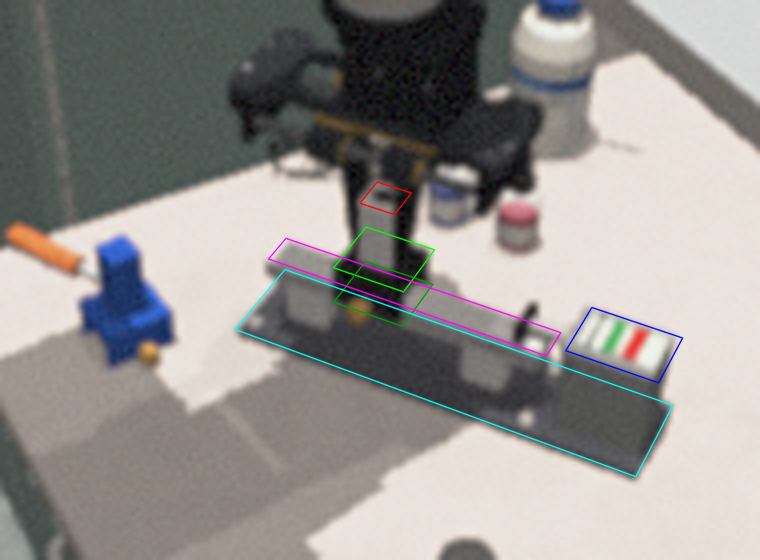

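The carrier is astride the rail with the near skirt hanging beside it and the screw on the robot's side. Lowering to seat.

Request:
drive_tool(commands=[{"dx":0,"dy":0,"dz":-2.5,"yaw":0},{"dx":0,"dy":0,"dz":-2.5,"yaw":0},{"dx":0,"dy":0,"dz":-1.5,"yaw":0},{"dx":0,"dy":0,"dz":-0.7,"yaw":0},{"dx":0,"dy":0,"dz":0,"yaw":0}])

```text
t: 8.1
eef_pos: [584.7, -168.7, 83.4]
tcp_rot: [3.141, -0.0, -3.069]
ft_force: [0.6, 0.1, -3.2]
opening: 0.252
```

Request:
drive_tool(commands=[{"dx":0,"dy":0,"dz":-0.5,"yaw":0},{"dx":0,"dy":0,"dz":-0.5,"yaw":0},{"dx":0,"dy":0,"dz":0,"yaw":0}])

```text
t: 8.35
eef_pos: [584.8, -168.8, 82.6]
tcp_rot: [3.141, -0.0, -3.069]
ft_force: [0.1, -0.4, -3.2]
opening: 0.254
```

Request:
drive_tool(commands=[{"dx":0,"dy":0,"dz":-0.5,"yaw":0},{"dx":0,"dy":0,"dz":-0.3,"yaw":0},{"dx":0,"dy":0,"dz":0,"yaw":0}])

```text
t: 8.6
eef_pos: [584.8, -168.8, 81.9]
tcp_rot: [3.142, 0.0, -3.069]
ft_force: [0.7, 0.1, -2.3]
opening: 0.254
```

Request:
drive_tool(commands=[{"dx":0,"dy":0,"dz":-0.4,"yaw":0},{"dx":0,"dy":0,"dz":0,"yaw":0},{"dx":0,"dy":0,"dz":0,"yaw":0}])

```text
t: 8.85
eef_pos: [584.8, -168.8, 81.8]
tcp_rot: [-3.142, 0.0, -3.069]
ft_force: [-2.0, 1.5, 4.7]
opening: 0.252
```

Request:
drive_tool(commands=[{"dx":0.2,"dy":-3,"dz":0.15,"yaw":0},{"dx":0.42,"dy":-6,"dz":0,"yaw":0},{"dx":0.42,"dy":-6,"dz":0,"yaw":0},{"dx":0.42,"dy":-6,"dz":0,"yaw":0},{"dx":0.42,"dy":-6,"dz":0,"yaw":0}])

```text
t: 9.27
eef_pos: [586.9, -196.4, 81.8]
tcp_rot: [3.141, 0.001, -3.07]
ft_force: [-0.3, 4.1, 5.5]
opening: 0.25
```

Request:
drive_tool(commands=[{"dx":0.42,"dy":-6,"dz":0,"yaw":0},{"dx":0.42,"dy":-6,"dz":0,"yaw":0},{"dx":0.42,"dy":-6,"dz":0,"yaw":0},{"dx":0.42,"dy":-6,"dz":0,"yaw":0},{"dx":0.42,"dy":-6,"dz":0,"yaw":0}])

```text
t: 9.68
eef_pos: [589.0, -226.5, 81.8]
tcp_rot: [3.141, 0.001, -3.07]
ft_force: [-0.1, 5.5, 5.8]
opening: 0.253
```

Request:
drive_tool(commands=[{"dx":0.2,"dy":-3,"dz":0,"yaw":0},{"dx":0,"dy":0,"dz":0,"yaw":0},{"dx":0,"dy":0,"dz":0,"yaw":0}])

```text
t: 9.93
eef_pos: [589.2, -230.2, 81.9]
tcp_rot: [-3.14, 0.001, -3.07]
ft_force: [-0.2, -2.3, 4.6]
opening: 0.252
```

```bash
python3 look.py h3
```

```text
[ 589.23 -230.18   81.87] [-3.14  0.   -3.07] [-0.23 -2.33  4.56] 0.25150793330849575
fixture xy [11.27  0.95] yaw err 0.11184890318123267
```

View pics/h3_wrist.png

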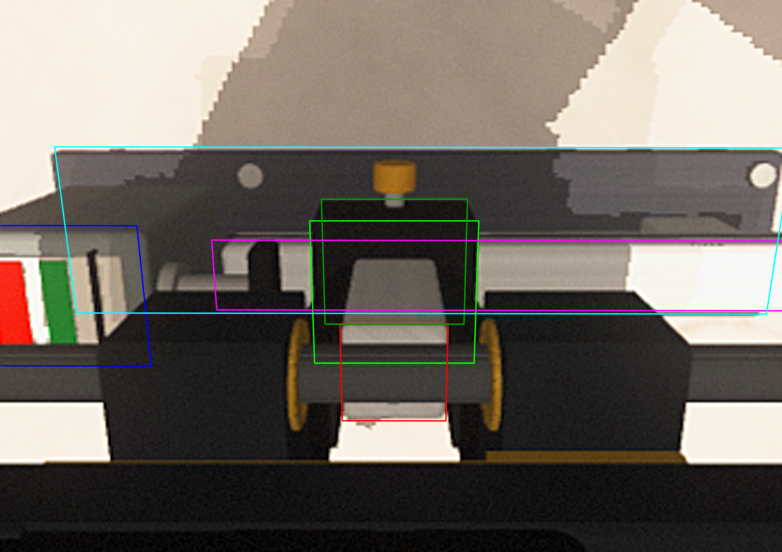

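View pics/h3_scene.png

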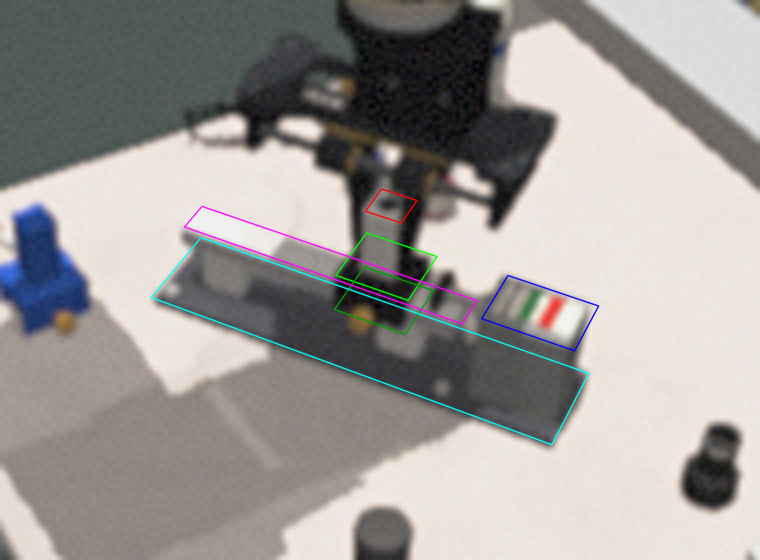

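View pics/h3_top.png

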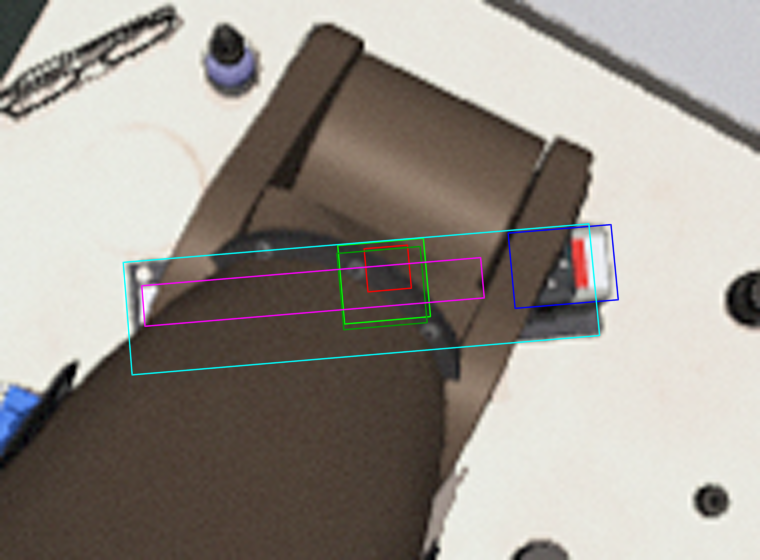

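Request:
drive_tool(commands=[{"dx":0.14,"dy":-2,"dz":0,"yaw":0},{"dx":0.14,"dy":-2,"dz":0,"yaw":0},{"dx":0.14,"dy":-2,"dz":0,"yaw":0},{"dx":0.14,"dy":-2,"dz":0,"yaw":0}])

```text
t: 10.42
eef_pos: [589.5, -235.9, 81.8]
tcp_rot: [3.14, -0.0, -3.069]
ft_force: [-1.6, 5.7, 7.4]
opening: 0.253
```

Request:
drive_tool(commands=[{"dx":0.14,"dy":-2,"dz":0,"yaw":0},{"dx":0.14,"dy":-2,"dz":0,"yaw":0}])

```text
t: 10.58
eef_pos: [589.9, -239.9, 81.9]
tcp_rot: [3.14, -0.0, -3.069]
ft_force: [-0.9, 5.0, 8.1]
opening: 0.253
```

Request:
drive_tool(commands=[{"dx":0.14,"dy":-2,"dz":0,"yaw":0},{"dx":0.14,"dy":-2,"dz":0,"yaw":0}])

```text
t: 10.75
eef_pos: [590.1, -243.8, 81.9]
tcp_rot: [3.14, -0.0, -3.069]
ft_force: [-1.0, 8.5, 9.2]
opening: 0.249
```

```bash
python3 look.py h4
```

```text
[ 590.1  -243.76   81.87] [ 3.14 -0.   -3.07] [-0.99  8.54  9.18] 0.24936831801929726
fixture xy [24.88  0.87] yaw err 0.13876218280596228
```

View pics/h4_wrist.png

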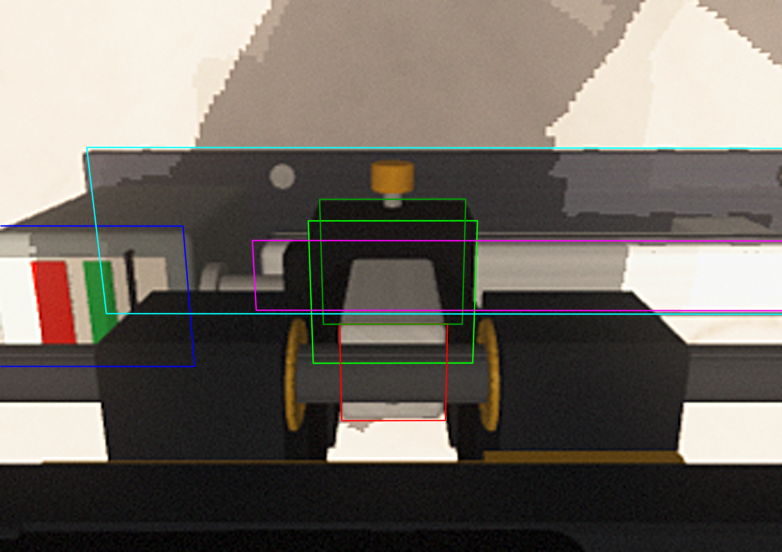

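Request:
drive_tool(commands=[{"dx":0.14,"dy":-2,"dz":0.15,"yaw":0},{"dx":0.14,"dy":-2,"dz":0,"yaw":0},{"dx":0.14,"dy":-2,"dz":0,"yaw":0},{"dx":0,"dy":0,"dz":0,"yaw":0}])

```text
t: 11.23
eef_pos: [590.5, -249.5, 81.9]
tcp_rot: [3.139, -0.0, -3.069]
ft_force: [-0.4, 6.8, 7.4]
opening: 0.254
```

```bash
python3 look.py h5
```

```text
[ 590.52 -249.49   81.87] [ 3.14 -0.   -3.07] [-0.43  6.76  7.39] 0.25362341100300034
fixture xy [30.62  0.88] yaw err 0.14270372355169206
```

View pics/h5_wrist.png

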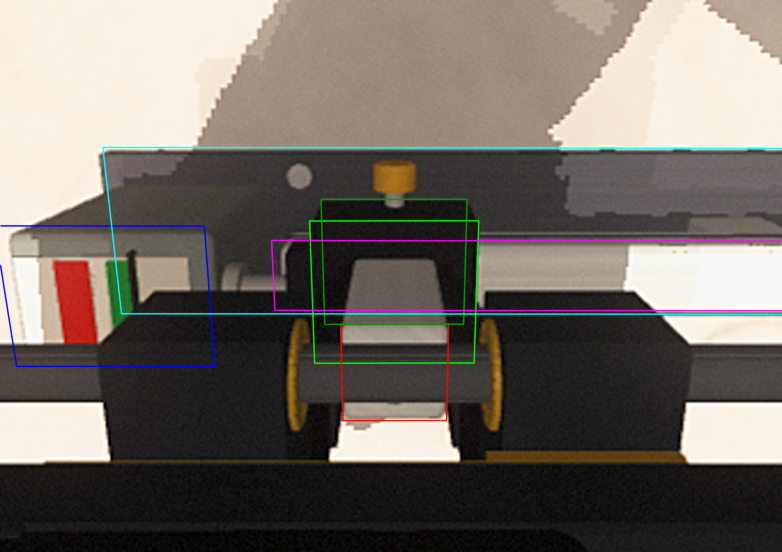

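View pics/h5_scene.png

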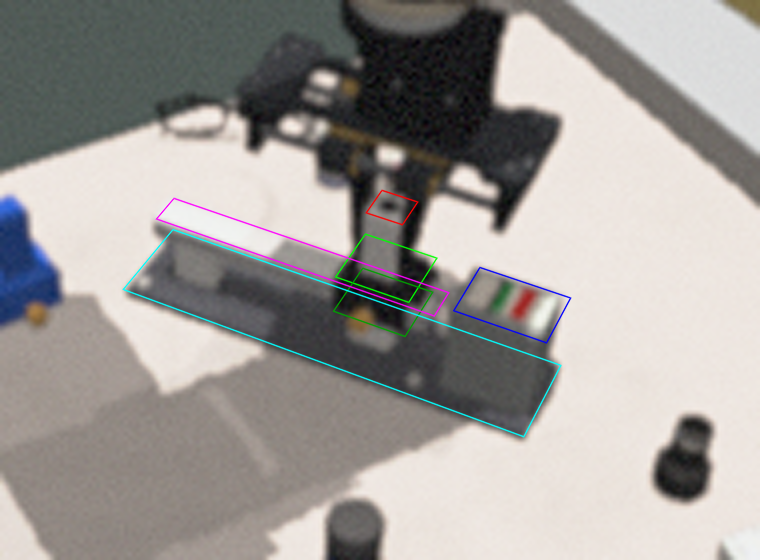

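Pointer (wrist crop ≈(131,265)) is at the near edge of green (about 107–133), so it needs about 4 mm more.

Request:
drive_tool(commands=[{"dx":0.1,"dy":-1.5,"dz":0,"yaw":0},{"dx":0.1,"dy":-1.5,"dz":0,"yaw":0},{"dx":0.05,"dy":-0.8,"dz":0,"yaw":0},{"dx":0,"dy":0,"dz":0,"yaw":0},{"dx":0,"dy":0,"dz":0,"yaw":0}])

```text
t: 11.8
eef_pos: [590.8, -252.7, 81.9]
tcp_rot: [3.139, -0.0, -3.069]
ft_force: [0.5, 10.8, 8.5]
opening: 0.251
```

```bash
python3 look.py h6; python3 - <<'E'
from h import *
a=cv2.imread('pics/h6_wrist_raw.png')
# wrist crop around scale: h6_wrist crop offset unknown -> take left middle
cv2.imwrite('pics/h6z.png',cv2.resize(a[170:270,80:230],None,fx=5,fy=5,interpolation=cv2.INTER_CUBIC))
b=cv2.imread('pics/h6_scene_raw.png')
cv2.imwrite('pics/h6s.png',cv2.resize(cv2.imread('pics/h6_scene.png')[180:380,300:620],None,fx=2.4,fy=2.4,interpolation=cv2.INTER_CUBIC))
E
```

```text
[ 590.76 -252.69   81.93] [ 3.14 -0.   -3.07] [ 0.48 10.75  8.49] 0.2505931103110801
fixture xy [33.83  0.91] yaw err 0.1539349539370347
```

View pics/h6_wrist.png

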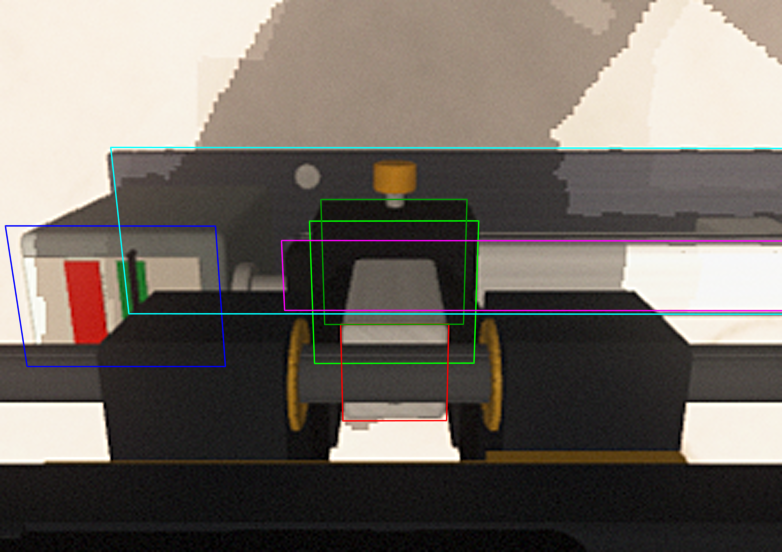

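View pics/h6z.png

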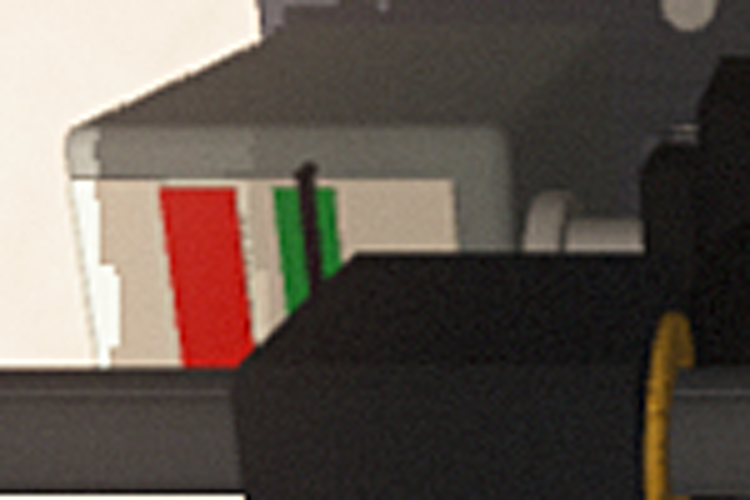

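View pics/h6s.png

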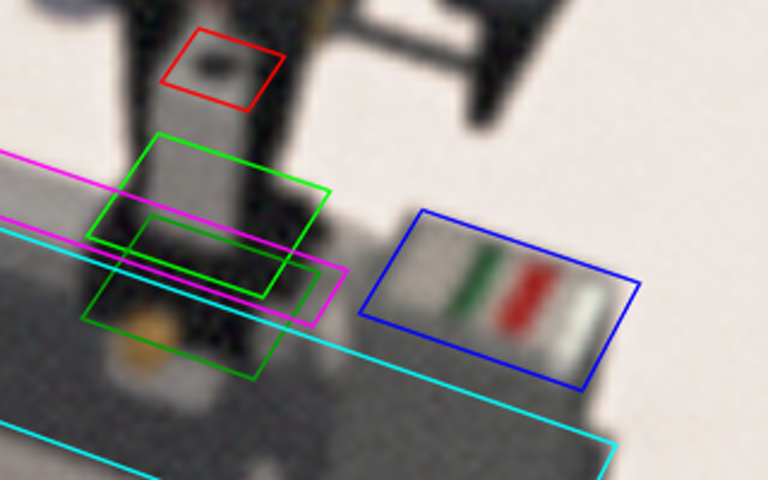

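Request:
drive_tool(commands=[{"dx":0,"dy":0,"dz":0,"yaw":0},{"dx":0,"dy":0,"dz":0,"yaw":0},{"dx":0,"dy":0,"dz":0,"yaw":0},{"dx":0,"dy":0,"dz":0,"yaw":0},{"dx":0,"dy":0,"dz":0,"yaw":0}])

```text
t: 12.37
eef_pos: [590.8, -252.7, 81.9]
tcp_rot: [3.139, -0.0, -3.069]
ft_force: [0.9, 11.4, 8.7]
opening: 0.249
```

```bash
python3 look.py h7; python3 - <<'E'
from h import *
a=cv2.imread('pics/h7_wrist_raw.png')
cv2.imwrite('pics/h7z.png',cv2.resize(a[150:300,80:300],None,fx=3.6,fy=3.6,interpolation=cv2.INTER_CUBIC))
E
```

```text
[ 590.75 -252.68   81.92] [ 3.14 -0.   -3.07] [ 0.92 11.37  8.73] 0.24926241256861217
fixture xy [33.82  0.89] yaw err 0.15496139233994505
```

View pics/h7z.png

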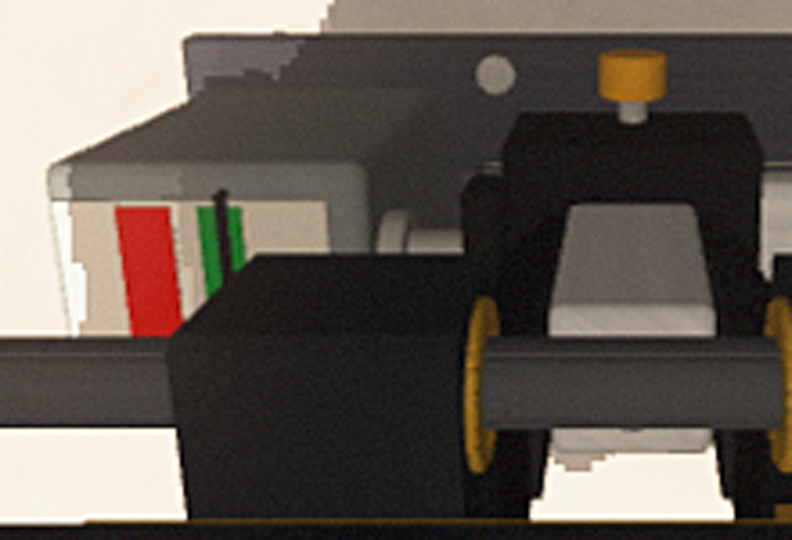

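```bash
python3 -c "
from cell import env
print(env.job_done()); s=env.state(); print(s['t'],s['eef_pos'],s['ft_force'],s['opening'])"
```

```text
the job is handed in; nothing more can be done
None
the job is handed in; nothing more can be done
```

The black carrier is seated astride the rail with its brass screw on the robot's side. It is pressed against the stop with the pointer in the middle of the green band. I handed the job in at about 12.5 s with the gripper still holding the post.

**Pointer:** it stood mid-green in two wrist pictures about half a second apart, never near the red. The scene camera was too coarse to read the pointer, and the arm hid most of the scale from the top camera.

**Seating:** the tool height was 81.9 mm against 81.8 mm expected. The grip was at 0.25 (24 mm, the width of the post), and the yaw error was about 0.15° by my own measurement of the fixture.

**Force:** the reading was steady at about 11 N along the rail, above the roughly 7 N the spring should give at that travel. I put the difference down to rail friction, because I was also pressing down by about 12 N. I went by the pointer rather than this number.

**Other things on the bench:** I did not touch the bystanders or the blue look-alike.

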